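# Counter-hold the hidden bolt head of a sagging ring support

### The arm

A 6-joint arm with a two-finger parallel gripper is mounted at the origin on a cart in front of the work surface, level with it; the furniture and walls round the work are solid. World frame = base frame: x ahead of the robot, y to its left, z up, the work surface at z = 0. Lengths are in m, angles in rad, forces in N, time in s.
With the tool pointing down it reaches from about 0.35 to 0.925 m from the base axis. Payload 6.4 kg.
Tool frame: the origin (TCP) lies at the very end of the fingers, on their centre line; the grasp point (between the pads) lies 19 mm behind it; z points along the fingers, y is the direction in which the jaws open and shut (so a half turn about z gives the same grasp; the last joint's range is limited). The gripper opens to 85 mm and grips with 20 to 120 N. Pads are 22 mm wide; open, the fingers measure 114 mm over their backs; the gripper's body (76 mm by 85 mm) begins 54 mm behind the grasp point. The pads swing forward as they close: fully open they stand 13 mm farther back than shut.
Start: joints at [0.973, 0.245, 1.558, -0, 1.339, -0.174], TCP at [0.267, 0.593, 0.202] pointing down, gripper open.
Joint ranges: [-3.13, 3.13], [-1.02, 2.26], [0.13, 2.54], [-0.95, 4.09], [0.21, 2.88], [-2.74, 2.74]. Speed limits (rad/s): [2.57, 2.57, 3.14, 3.14, 3.14, 3.14].

### API

Orientations are given as a rotation vector (axis times angle).
In Python, from bench import manip gives the robot as it stands.
- The arm moves only by the tool carry_out, never from a script. Its argument "series" is a list that holds one entry, the list of rows, each a list of 5 numbers: the finger opening in m, from 0 to 0.0854, then the shift along the tool's x, y, z in m, then the turn about the tool's z in rad. In form: [[[jaw, dx, dy, dz, twist], ...]]. A call has 1 to 8 rows; each row shifts and turns the commanded pose from where the row before left it, along the tool's axes as they then stand; what a row does not reach is not made up. A row lasts 1/8 s, in which the tool goes at most 62.5 mm and 10.7 degrees, less where a joint would pass 70% of its speed; a pose out of reach is approached as far as the arm can. A call is refused whole if a number of a shift passes 0.0625 or a number of a turn 0.188, either way. A call with a gripper value outside its range is refused whole. The fingers move at their own pace and stop on an object; "grip_force" is the grip in N (left out, the last holds). Time passes only in rows, so rows that do not move let the fingers close. It gives the time, the measured TCP pose, the force and the opening at its end, in the units of the state.
- manip.get_obs(): the state, without advancing time (a new reading comes with each control period).
- manip.snapshot(name): name is "side" or "top" or "wrist"; returns the picture (400x640x3 uint8, red, green, blue); there is no depth.
- manip.camera_model(name): a dict with "camera_matrix" (3x3 intrinsics, pixels), "k1" (the pictures are not rectified: a ray, as slopes to the right and down, at radius r is drawn at 1 + k1 r^2 times it, then the intrinsics apply), "pose" (4x4, takes a point from camera to world coordinates). Camera axes: x right, y down, z forward; pixel columns grow to the right and rows downward; lengths in m; the calibration is good to about 2 mm. A picture is of the moment at which its call begins: read the wrist's pose just before it. camera_model takes no time and is no camera call; for the wrist camera it gives the pose at the moment of the call.
- manip.hand_in(): hands the job in, once; it reports no verdict.
The state is a dict: "t": time; "joint_positions": joint angles; "dq": joint speeds; "joint_torque": joint torques, N m; "tool_pos": TCP position; "eef_rot": TCP orientation; "ft_force": force on the tool from outside, world axes, zero at the start; "moment": the same for the moment, N m; "width": finger opening in m.
Only numpy, scipy, OpenCV 4.12 (cv2) and the standard library are available. Lean on these libraries where they do the work, as an engineer would, in place of code of your own. Each camera call takes 0.05 s, during which the arm holds its last target.

### The job

The steel ring arm on the bench stand has sagged onto the cap of the white bottle because its clamp nut is slack. Reach down into the narrow gap behind the bracket's front plate, grip the hexagon bolt head hidden there, turn the bolt until the arm is level, and keep it from turning back for at least two seconds while a colleague does up the nut in front: the job finishes with the head still gripped and the arm held level. Do not touch the arm, its ring or the nut, and leave the bottle standing where it is.

Things in the scene. Friction and masses are not known exactly. Their poses are not given: they have to be found in the camera images.
- stand: fixed: foot, rod, aluminium U bracket on top, open above and at both sides: upright front and rear plates 60 mm wide, 5 thick, 46 clear between; their tops are round, radius 30 about the bolt axis, which is 232 mm up; gap floor 45 below it. Origin on the worktop straight below the bolt head's centre; x along the bolt from front plate to rear plate, y to the ring side, z up. The rod stays lower
- bolt_head: steel hexagon bolt head, 24 mm across flats, 14 long along the bolt, midway between the plates (16 free either side, but for the bolt's thin spring in front). Origin at its centre; x along the bolt as the stand's x, y square to one pair of flats (other pairs 60 degrees round). At joint value q this y is raised q + 0.2 rad above the stand's y axis. Turns with the arm
- clamp_bolt (a joint): turn of bolt, head, arm, ring and nut as one piece: angle of the arm above level, rad; 0 = level, negative = sagging (starts about -0.3 to -0.6). Unless the head is held the arm sinks again by its weight (about 0.25 N m about the bolt); slight friction. Turns freely from -0.9 to 0.5
- ring_arm: steel arm in front of the front plate: bar 6 mm thick, 18 high, from the bolt to a ring 88 mm across whose centre is 245 mm from the bolt axis; with the hexagon nut at the bolt. Origin at the bolt head's centre, y along the arm, z up when level; the bar lies 33 mm before that (-x). Not to be touched
- ring_centre (a point): centre of the ring at the arm's end
- white_bottle: white plastic bottle with black screw cap, 92 mm across, 152 mm high, upright under the arm, which rests on its cap at the start; origin at the centre of its underside, z up. Loose, about 0.5 kg

How it is judged:
By the outcome, as a careful person would: the job done as asked, in the order asked, and still so for the second after the job is handed in, while the arm keeps its last pose, push and grip.
It also fails if it takes over 42 s, if anything falls off the work surface, if the arm or the gripper's body presses on something with over 40 N, if the wrist force passes 120 N, or if a joint passes its speed limit or range.

## Working session

There is one attempt and no reset: what is moved stays moved. The work goes in short steps, Python scripts to look and compute and a tool call to move; the robot and the scene stay as the last step left them, time stands still between calls to the robot, and variables do not carry over. Pictures are saved under pics/ and viewed, and the job is handed in when it is done.

Besides the shell and the picture viewer there is one more tool, called after "Request:" as a command line: name --argument value ..., lists and objects as JSON in quotes. carry_out: Moves the arm, as the interface text tells. Its arguments: {"type":"object","properties":{"series":{"type":"array","items":{"type":"array","items":{"type":"array","items":{"type":"number"}}}},"grip_force":{"type":"number"}},"required":["series"]}

```bash
mkdir -p pics; ls; python3 - <<'E'
from bench import manip
import cv2,json
o=manip.get_obs();print({k:(v if not hasattr(v,'round') else v.round(3) if hasattr(v,'shape') else v) for k,v in o.items()})
for n in("side","top","wrist"):
    m=manip.camera_model(n);print(n,m)
    cv2.imwrite(f"pics/{n}0.png",cv2.cvtColor(manip.snapshot(n),cv2.COLOR_RGB2BGR))
E
```

```text
pics
{'t': 0.0, 'joint_positions': array([ 0.973,  0.246,  1.559,  0.   ,  1.339, -0.174]), 'dq': array([ 0.001,  0.001,  0.   , -0.001, -0.001, -0.   ]), 'joint_torque': array([-0.0000e+00, -4.2954e+01, -3.2611e+01, -0.0000e+00,  6.0000e-03,
        0.0000e+00]), 'tool_pos': array([0.267, 0.592, 0.201]), 'eef_rot': array([-6.610e-01, -3.071e+00,  3.000e-03]), 'ft_force': array([-0.434,  0.118, -0.216]), 'moment': array([0.024, 0.015, 0.003]), 'width': 0.08542705734716068}
side {'camera_matrix': array([[457.27958172,   0.        , 319.09971402],
       [  0.        , 457.27958172, 207.06898301],
       [  0.        ,   0.        ,   1.        ]]), 'k1': 0.03648726335543822, 'pose': array([[-0.99537094, -0.05561214,  0.07838353,  0.40821542],
       [-0.09265881,  0.33877075, -0.93629521,  0.96288236],
       [ 0.02551534, -0.93922397, -0.34235552,  0.49020602],
       [ 0.        ,  0.        ,  0.        ,  1.        ]])}
top {'camera_matrix': array([[474.44196585,   0.        , 316.6160842 ],
       [  0.        , 474.44196585, 194.44750148],
       [  0.        ,   0.        ,   1.        ]]), 'k1': 0.048693086226952065, 'pose': array([[ 0.01274281, -0.99794063,  0.06286596,  0.39534361],
       [-0.99991534, -0.01255196,  0.0034298 ,  0.06940849],
       [-0.00263365, -0.06290434, -0.99801609,  0.99531685],
       [ 0.        ,  0.        ,  0.        ,  1.        ]])}
wrist {'camera_matrix': array([[324.14674922,   0.        , 323.38291706],
       [  0.        , 324.14674922, 197.63879475],
       [  0.        ,   0.        ,   1.        ]]), 'k1': -0.061144192478283226, 'pose': array([[ 0.41041746,  0.87757616,  0.24782572,  0.20447366],
       [ 0.91189618, -0.39446581, -0.1133229 ,  0.621059  ],
       [-0.0016907 ,  0.27250102, -0.96215401,  0.37200251],
       [ 0.        ,  0.        ,  0.        ,  1.        ]])}
```

View pics/side0.png

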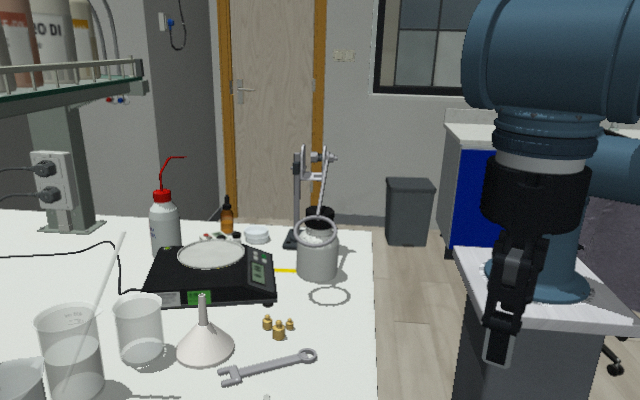

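View pics/top0.png

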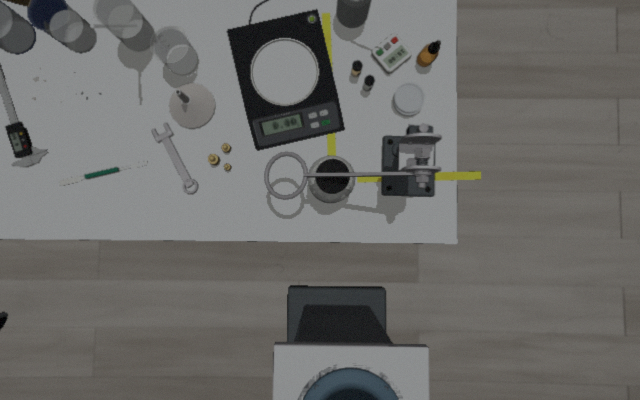

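View pics/wrist0.png

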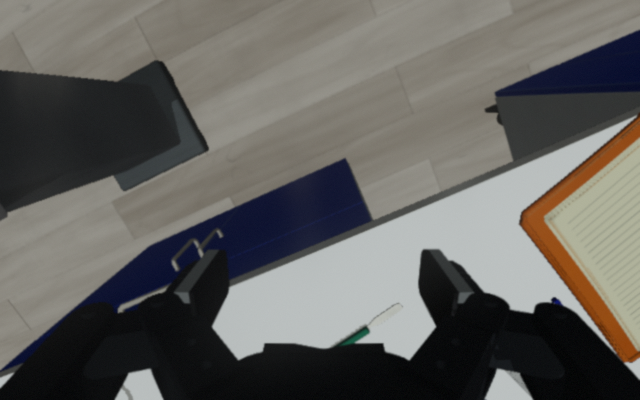

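```bash
python3 - <<'E'
import cv2
t=cv2.imread("pics/top0.png");cv2.imwrite("pics/top0c.png",cv2.resize(t[110:230,255:455],None,fx=4,fy=4,interpolation=cv2.INTER_CUBIC)[:600])
s=cv2.imread("pics/side0.png");cv2.imwrite("pics/side0c.png",cv2.resize(s[140:310,250:370],None,fx=3.5,fy=3.5,interpolation=cv2.INTER_CUBIC)[:600])
E
```

```text
(no output)
```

View pics/top0c.png

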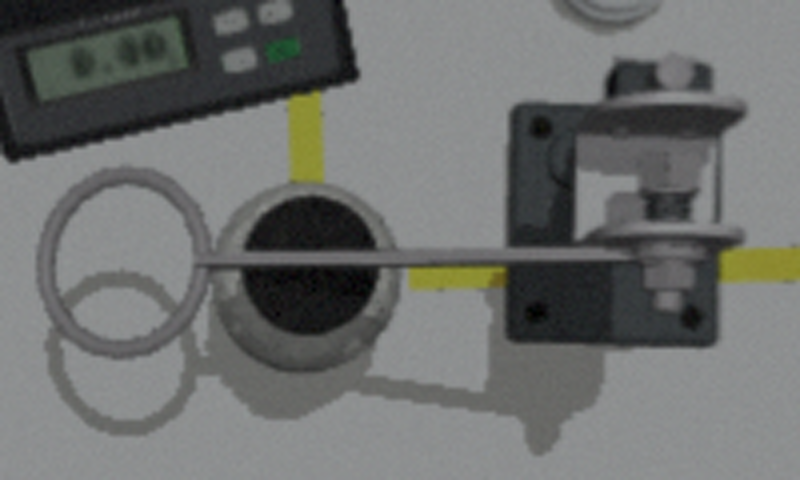

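View pics/side0c.png

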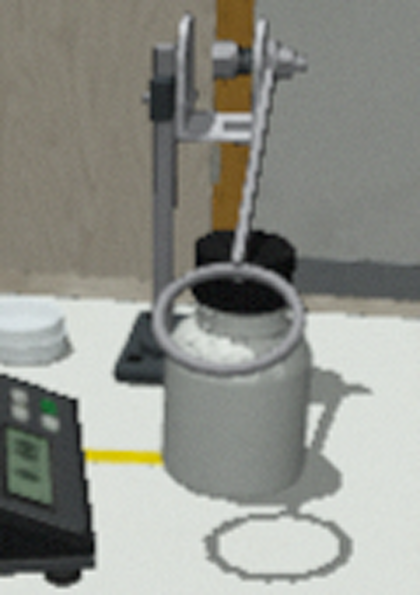

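```bash
cat > h.py <<'E'
import numpy as np, cv2
from bench import manip
from scipy.spatial.transform import Rotation as R
def proj(m,P):
    P=np.atleast_2d(P);T=np.linalg.inv(m['pose']);c=P@T[:3,:3].T+T[:3,3]
    s=c[:,:2]/c[:,2:];r2=(s**2).sum(1,keepdims=True);s=s*(1+m['k1']*r2)
    K=m['camera_matrix'];return s*[K[0,0],K[1,1]]+[K[0,2],K[1,2]]
def ray(m,u):
    K=m['camera_matrix'];d=(np.array(u,float)-[K[0,2],K[1,2]])/[K[0,0],K[1,1]];s=d.copy()
    for _ in range(20): s=d/(1+m['k1']*(s@s))
    v=m['pose'][:3,:3]@np.append(s,1);return m['pose'][:3,3],v/np.linalg.norm(v)
def atz(m,u,z):
    o,v=ray(m,u);return o+v*(z-o[2])/v[2]
def tri(rays):
    A=0;b=0
    for o,v in rays:
        M=np.eye(3)-np.outer(v,v);A=A+M;b=b+M@o
    return np.linalg.solve(A,b)
def snap(n,f):
    m=manip.camera_model(n);im=manip.snapshot(n);cv2.imwrite(f"pics/{f}.png",cv2.cvtColor(im,cv2.COLOR_RGB2BGR));np.save(f"pics/{f}.npy",m,allow_pickle=True);return m,im
def st():
    o=manip.get_obs();print('t',round(o['t'],2),'q',o['joint_positions'].round(3),'p',o['tool_pos'].round(4),'F',o['ft_force'].round(1),'M',o['moment'].round(2),'w',round(o['width'],4));M=R.from_rotvec(o['eef_rot']).as_matrix();print('R x',M[:,0].round(3),'y',M[:,1].round(3),'z',M[:,2].round(3))
E
python3 - <<'E'
from h import *
t=manip.camera_model('top');s=manip.camera_model('side')
c=lambda u:(255+u[0]/4,110+u[1]/4)
d=lambda u:(250+u[0]/3.5,140+u[1]/3.5)
print('head',atz(t,c((668,170)),.24),'plate ends',atz(t,c((577,237)),.232),atz(t,c((745,235)),.232),'rear',atz(t,c((747,108)),.232))
print('ring',tri([ray(t,c((125,260))),ray(s,d((229,320)))]))
print('head tri',tri([ray(t,c((668,170))),ray(s,d((225,60)))]))
print('bottle',atz(t,c((307,278)),.09),atz(t,c((313,264)),.152))
print('foot',[atz(t,c(p),.01).round(3) for p in((510,103),(505,340),(718,347))])
print('tape',atz(t,c((420,285)),0),atz(t,c((790,265)),0))
st()
E
```

```text
head [ 0.51223073 -0.09560647  0.24      ] plate ends [ 0.48585275 -0.06082118  0.232     ] [ 0.48742426 -0.12819109  0.232     ] rear [ 0.53902258 -0.12907209  0.232     ]
ring [0.48430951 0.12824163 0.13309384]
head tri [ 0.51291817 -0.09819953  0.22829198]
bottle [0.48142017 0.04389966 0.09      ] [0.48182974 0.04303784 0.152     ]
foot [array([ 0.582, -0.064,  0.01 ]), array([ 0.458, -0.062,  0.01 ]), array([ 0.456, -0.172,  0.01 ])]
tape [ 0.48701187 -0.01810163  0.        ] [ 0.4998574  -0.21161965  0.        ]
t 0.15 q [ 0.973  0.246  1.559  0.     1.339 -0.174] p [0.267  0.5921 0.2014] F [ 0.5 -0.5  0.1] M [-0.01 -0.    0.01] w 0.0857
R x [-0.912  0.411  0.   ] y [ 0.411  0.912 -0.001] z [-0.001 -0.001 -1.   ]
```

Request:
carry_out --series '[[[0.085, 0, 0, -0.06, -0.141], [0.085, 0, 0, -0.06, -0.141], [0.085, 0, 0, -0.06, -0.1415], [0.085, -0.019, -0.056, 0, 0], [0.085, -0.019, -0.056, 0, 0], [0.085, -0.019, -0.056, 0, 0], [0.085, -0.019, -0.056, 0, 0], [0.085, -0.019, -0.056, 0, 0]]]'

```text
t: 1.15
tool_pos: [0.3623, 0.3107, 0.382]
eef_rot: [-0.0, 3.142, -0.0]
ft_force: [0.1, 0.0, 0.5]
width: 0.085
```

Request:
carry_out --series '[[[0.085, -0.019, -0.056, 0, 0], [0.085, -0.019, -0.056, 0, 0], [0.085, -0.019, -0.056, 0, 0], [0.085, -0.019, -0.056, 0, 0], [0.085, -0.019, -0.056, 0, 0], [0.085, -0.019, -0.056, 0, 0], [0.085, 0, 0, 0, 0], [0.085, 0, 0, 0, 0]]]'

```text
t: 2.15
tool_pos: [0.4759, -0.0234, 0.382]
eef_rot: [-0.001, -3.141, -0.001]
ft_force: [0.6, 1.2, 1.1]
width: 0.0848
```

```bash
python3 - <<'E'
from h import *
st();snap('wrist','w1');st()
E
```

```text
t 2.15 q [-0.288 -0.263  1.742  0.     1.664 -1.858] p [ 0.4759 -0.0234  0.382 ] F [0.6 1.2 1.1] M [-0.02  0.    0.03] w 0.0848
R x [-1.     0.001  0.001] y [0.001 1.    0.001] z [-0.001  0.001 -1.   ]
t 2.2 q [-0.287 -0.264  1.742  0.     1.664 -1.858] p [ 0.4759 -0.0229  0.3822] F [-1.7 -0.1  0.5] M [0.05 0.04 0.03] w 0.0848
R x [-1.    -0.001  0.   ] y [-0.001  1.     0.   ] z [-0.  0. -1.]
```

View pics/w1.png

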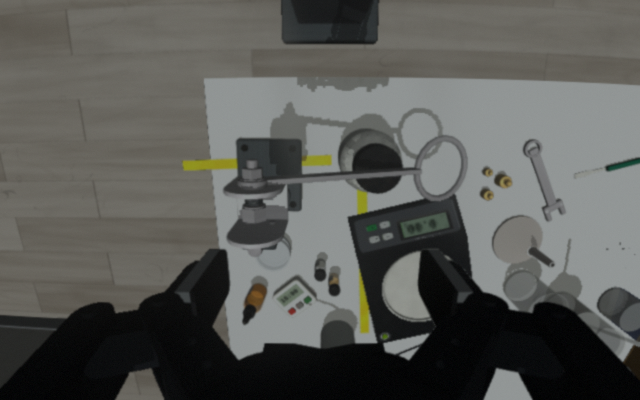

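```bash
python3 - <<'E'
import cv2
t=cv2.imread("pics/w1.png");cv2.imwrite("pics/w1c.png",cv2.resize(t[120:270,200:340],None,fx=4,fy=4,interpolation=cv2.INTER_CUBIC)[:600])
E
```

```text
(no output)
```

View pics/w1c.png

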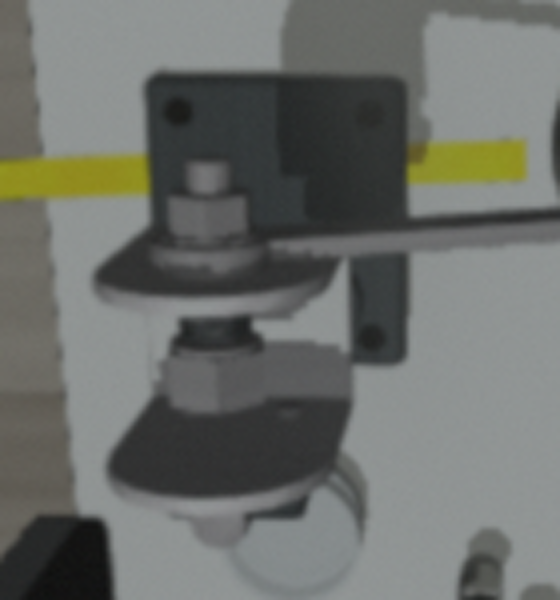

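```bash
cat >> h.py <<'E'
def geo(p):
    x,y,yaw,q=p
    S=R.from_euler('z',yaw).as_matrix();o=np.array([x,y,0.])
    W=lambda P:np.asarray(P)@S.T+o
    L=[]
    a=np.linspace(0,np.pi,25)
    for xx in(-28,-23,23,28):
        L.append((W(np.c_[np.full(27,xx),np.r_[30,30*np.cos(a),-30],232+np.r_[-45,30*np.sin(a),-45]]/1000),(0,255,0)))
    for xx in(-7,7):
        b=q+.2+np.pi/6+np.arange(7)*np.pi/3
        L.append((W(np.c_[np.full(7,xx),13.86*np.cos(b),232+13.86*np.sin(b)]/1000),(0,0,255)))
    for k in range(6):
        L.append((W(np.array([[xx,13.86*np.cos(b[k]),232+13.86*np.sin(b[k])] for xx in(-7,7)])/1000),(0,0,255)))
    c=np.linspace(0,2*np.pi,40);U=245+44*np.cos(c);V=44*np.sin(c)
    ar=lambda u,w:np.c_[np.cos(q)*u,232+np.sin(q)*u]
    L.append((W(np.c_[V*0-33+V,np.cos(q)*U,232+np.sin(q)*U]/1000),(255,0,0)))
    for s in(-9,9):
        u=np.array([15.,200.]);L.append((W(np.c_[[-33,-33],np.cos(q)*u-np.sin(q)*s,232+np.sin(q)*u+np.cos(q)*s]/1000),(255,0,0)))
    return L
def overlay(f,p,out,roi,sc):
    m=np.load(f"pics/{f}.npy",allow_pickle=True).item();im=cv2.imread(f"pics/{f}.png")
    x0,y0,x1,y1=roi;c=cv2.resize(im[y0:y1,x0:x1],None,fx=sc,fy=sc,interpolation=cv2.INTER_CUBIC)
    for P,col in geo(p):
        u=((proj(m,P)-[x0,y0]+.5)*sc-.5).astype(np.int32);cv2.polylines(c,[u],False,col,1,cv2.LINE_AA)
    cv2.imwrite(f"pics/{out}.png",c)
E
python3 - <<'E'
from h import *
for n in('top','side'):np.save(f"pics/{n}0.npy",manip.camera_model(n),allow_pickle=True)
m=np.load("pics/w1.npy",allow_pickle=True).item();t=manip.camera_model('top');s=manip.camera_model('side')
print(tri([ray(t,(286.5,175)),ray(s,(315.4,231.4)),ray(m,(441,168))]))
p=(.513,-.096,0,-.42)
overlay('w1',p,'o1',(200,120,480,270),2.8)
overlay('top0',p,'o2',(255,110,455,230),4)
overlay('side0',p,'o3',(250,140,370,310),3.5)
E
```

```text
[0.48438384 0.12992984 0.1346207 ]
```

View pics/o1.png

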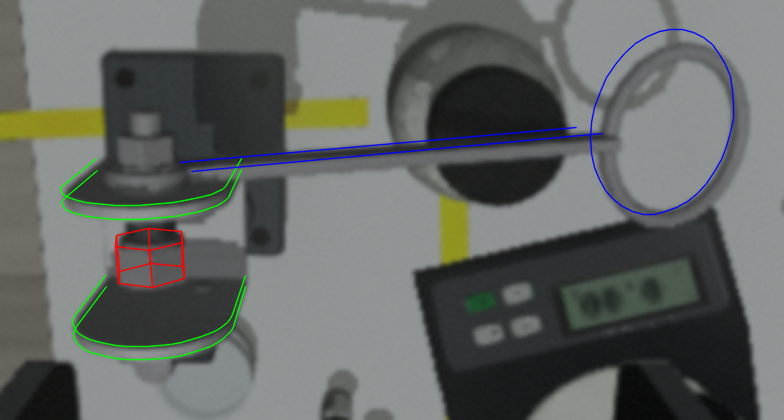

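View pics/o2.png

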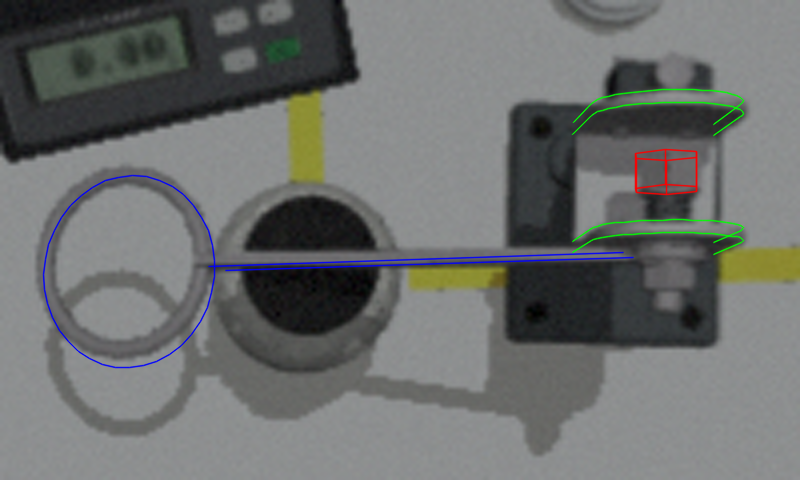

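View pics/o3.png

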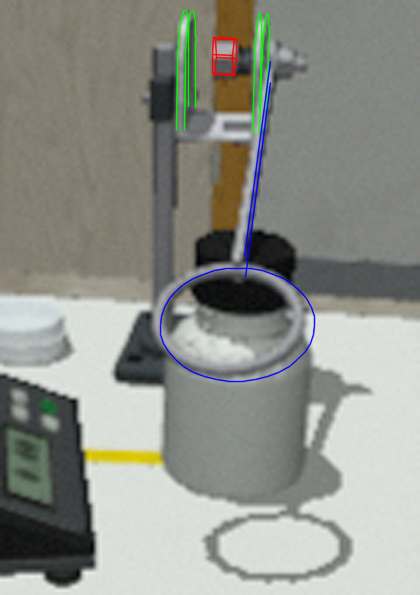

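Request:
carry_out --series '[[[0.06, -0.019, -0.0365, 0, 0.02], [0.06, -0.019, -0.0365, 0, 0], [0.06, 0, 0, 0.035, 0], [0.06, 0, 0, 0.035, 0], [0.06, 0, 0, 0, 0]]]'

```text
t: 2.82
tool_pos: [0.5119, -0.0949, 0.3095]
eef_rot: [-0.028, -3.136, -0.004]
ft_force: [-0.3, 0.8, -0.3]
width: 0.0601
```

```bash
python3 - <<'E'
from h import *
st();snap('wrist','w2');snap('side','s2')
p=(.514,-.096,-.02,-.41)
overlay('w2',p,'o4',(200,100,480,300),2.8)
overlay('s2',p,'o5',(250,100,390,310),2.8)
E
```

```text
t 2.83 q [-0.401 -0.13   1.755  0.     1.522 -1.954] p [ 0.5119 -0.0949  0.3095] F [-0.3  0.8 -0.3] M [-0.02 -0.03  0.03] w 0.0601
R x [-1.     0.018  0.005] y [0.018 1.    0.002] z [-0.005  0.002 -1.   ]
```

View pics/o4.png

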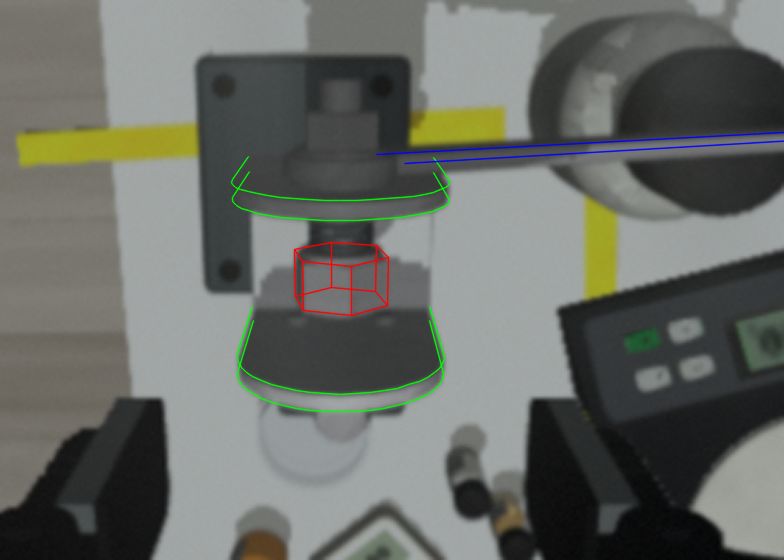

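View pics/o5.png

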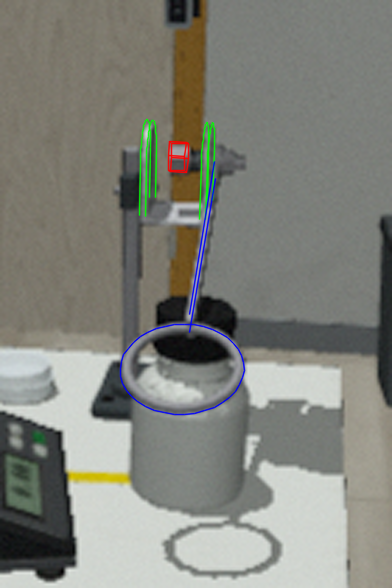

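Request:
carry_out --series '[[[0.06, 0, 0, 0.045, 0], [0.06, 0, 0, 0.0475, 0], [0.06, 0, 0, 0, 0], [0.034, 0, 0, 0, 0], [0.034, 0, 0, 0, 0]]]' --grip_force 20

```text
t: 3.55
tool_pos: [0.5151, -0.0975, 0.2231]
eef_rot: [0.031, 3.136, -0.003]
ft_force: [-0.1, -0.5, 1.1]
width: 0.0339
```

```bash
python3 - <<'E'
from h import *
st();snap('wrist','w3');snap('side','s3')
p=(.514,-.096,-.02,-.41)
overlay('w3',p,'o6',(200,100,480,300),2.8)
E
```

```text
t 3.55 q [-0.404 -0.074  1.86  -0.     1.351 -1.954] p [ 0.5151 -0.0975  0.2231] F [-0.1 -0.5  1.1] M [ 0.03 -0.02 -0.01] w 0.0339
R x [-1.     0.02  -0.005] y [ 0.02   1.    -0.002] z [ 0.005 -0.002 -1.   ]
```

View pics/o6.png

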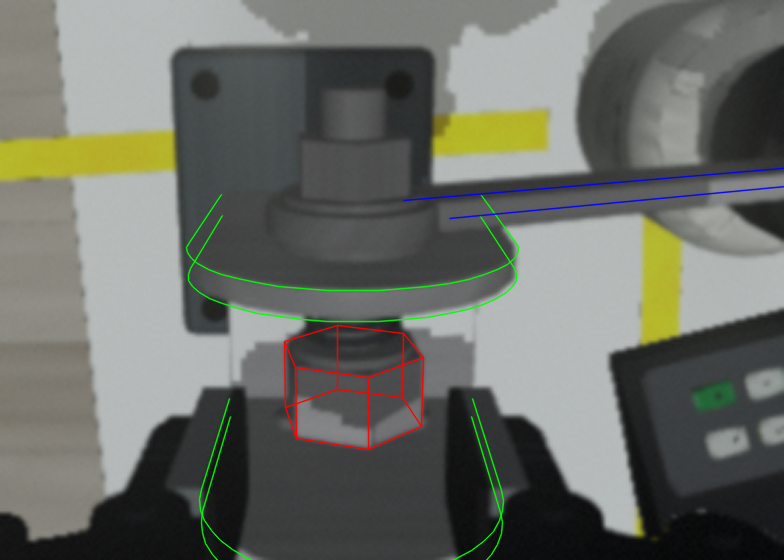

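Request:
carry_out --series '[[[0.03, 0, 0, 0, 0], [0.02, 0, 0, 0, 0], [0.02, 0, 0, 0, 0], [0.02, 0, 0, 0, 0]]]' --grip_force 20

```text
t: 4.15
tool_pos: [0.5133, -0.0969, 0.2197]
eef_rot: [-0.032, -3.141, -0.0]
ft_force: [0.6, 0.2, 0.6]
width: 0.02
```

```bash
python3 - <<'E'
from h import *
st();snap('wrist','w4');st();snap('side','s4');st()
p=(.514,-.096,-.02,-.41)
overlay('w4',p,'o7',(200,100,480,300),2.8)
overlay('s4',p,'o8',(250,100,390,310),2.8)
E
```

```text
t 4.15 q [-0.404 -0.072  1.864 -0.     1.35  -1.954] p [ 0.5133 -0.0969  0.2197] F [0.6 0.2 0.6] M [-0.01  0.02 -0.01] w 0.02
R x [-1.    0.02  0.  ] y [0.02 1.   0.  ] z [-0.  0. -1.]
t 4.2 q [-0.404 -0.072  1.864  0.     1.35  -1.954] p [ 0.5133 -0.0969  0.2197] F [ 0.3 -0.7  0.8] M [-0.01  0.04  0.02] w 0.0201
R x [-1.    0.02  0.  ] y [0.02 1.   0.  ] z [-0.  0. -1.]
t 4.25 q [-0.404 -0.072  1.864 -0.     1.35  -1.954] p [ 0.5133 -0.0969  0.2197] F [-0.2 -0.2 -0.3] M [-0.01  0.02 -0.03] w 0.02
R x [-1.    0.02  0.  ] y [0.02 1.   0.  ] z [-0.  0. -1.]
```

View pics/o7.png

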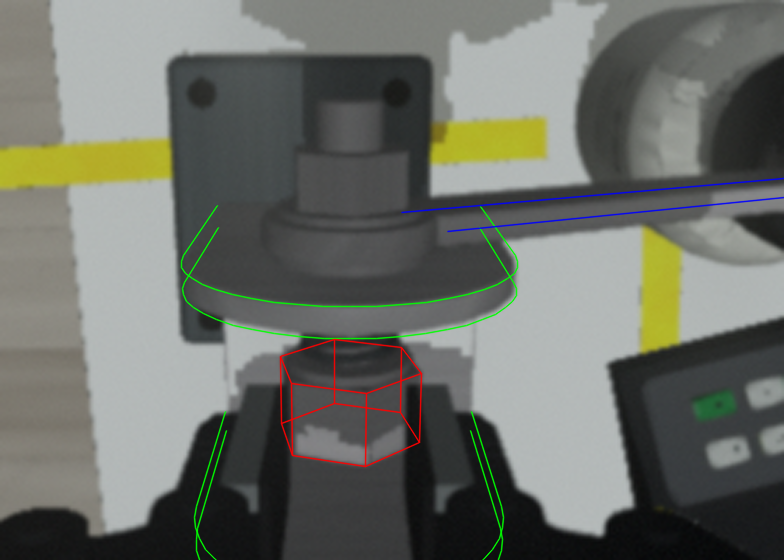

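View pics/o8.png

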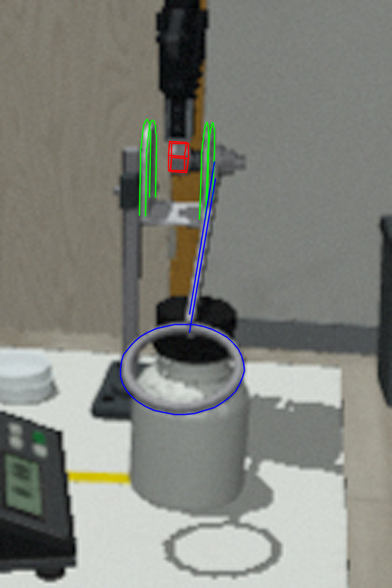

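```bash
python3 - <<'E'
from h import *
for f in('w4','s4'):
    m=np.load(f"pics/{f}.npy",allow_pickle=True).item()
    x0,y0=(200,100) if f=='w4' else (250,100)
    for P in([.5133,-.0969,.2197],[.5133,-.0969,.24],[.5133,-.0969,.26],[.5133,-.0869,.24],[.5133,-.1069,.24],[.5023,-.0969,.24],[.5243,-.0969,.24]):
        print(f,P,(proj(m,[P])[0]-[x0,y0])*2.8, proj(m,[P])[0])
im=cv2.imread('pics/s4.png')[130:175,295:345];cv2.imwrite('pics/s4z.png',cv2.resize(im,None,fx=12,fy=12,interpolation=cv2.INTER_CUBIC))
E
```

```text
w4 [0.5133, -0.0969, 0.2197] [343.62339911 370.53052446] [322.72264254 232.33233016]
w4 [0.5133, -0.0969, 0.24] [343.42878954 412.74159194] [322.65313912 247.40771141]
w4 [0.5133, -0.0969, 0.26] [343.18678247 465.34773858] [322.56670803 266.19562092]
w4 [0.5133, -0.0869, 0.24] [398.8643036  411.71805598] [342.451537   247.04216285]
w4 [0.5133, -0.1069, 0.24] [288.03286242 413.7005813 ] [302.86887943 247.75020761]
w4 [0.5023, -0.0969, 0.24] [342.17999516 355.66530423] [322.20714113 227.02332294]
w4 [0.5243, -0.0969, 0.24] [344.63075708 467.56980938] [323.08241324 266.98921764]
s4 [0.5133, -0.0969, 0.2197] [177.89241892 169.9602786 ] [313.53300676 160.7000995 ]
s4 [0.5133, -0.0969, 0.24] [178.40129136 146.6231034 ] [313.71474691 152.36539407]
s4 [0.5133, -0.0969, 0.26] [178.90885032 123.32584955] [313.89601797 144.04494627]
s4 [0.5133, -0.0869, 0.24] [177.1681206  149.32418733] [313.27432879 153.3300669 ]
s4 [0.5133, -0.1069, 0.24] [179.6134199  143.96803854] [314.14764996 151.41715662]
s4 [0.5023, -0.0969, 0.24] [191.31327595 147.2248654 ] [318.32616998 152.58030907]
s4 [0.5243, -0.0969, 0.24] [165.50935031 146.0211461 ] [309.11048226 152.15040932]
```

View pics/s4z.png

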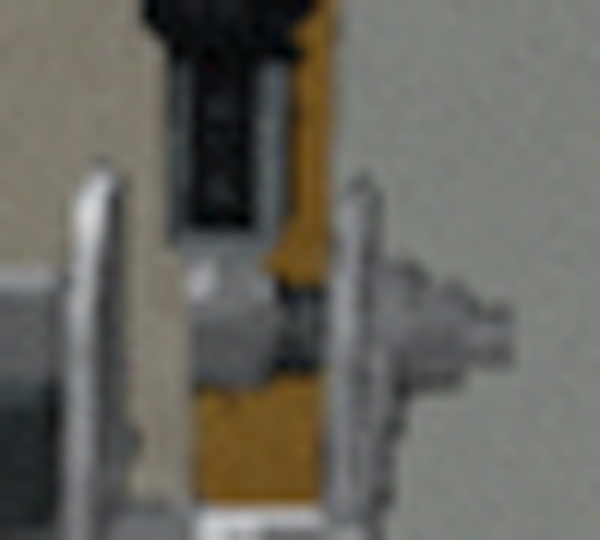

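```bash
python3 - <<'E'
from h import *
m=manip.camera_model('side')
for z in(.2014,.2144,.23,.245):
  for s in(-1,1):
    P=np.array([.267,.592,z])+s*.0425*np.array([.411,.912,0]);print(z,s,proj(m,P)[0].round(1))
im=cv2.imread('pics/side0.png')[220:400,440:620];cv2.imwrite('pics/side0z.png',cv2.resize(im,None,fx=3,fy=3,interpolation=cv2.INTER_CUBIC))
E
```

```text
0.2014 -1 [504.2 345.8]
0.2014 1 [488.5 398.5]
0.2144 -1 [506.3 335. ]
0.2144 1 [490.7 386.2]
0.23 -1 [508.8 321.7]
0.23 1 [493.4 371.2]
0.245 -1 [511.2 308.7]
0.245 1 [496.  356.4]
```

View pics/side0z.png

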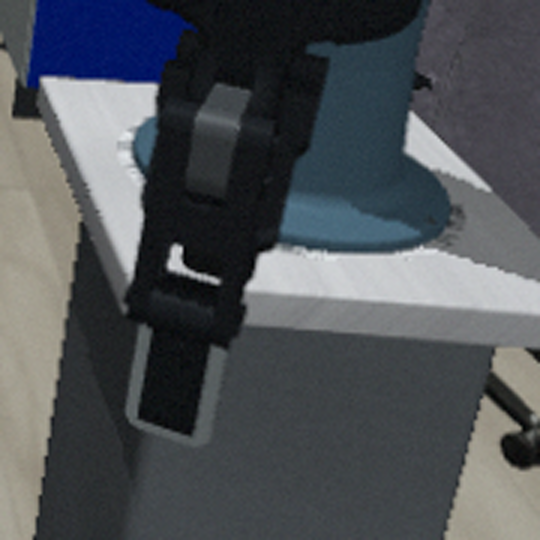

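```bash
python3 - <<'E'
from h import *
im=cv2.imread('pics/w4.png')[210:340,230:420];im=np.clip(im.astype(float)*2,0,255).astype(np.uint8);cv2.imwrite('pics/w4z.png',cv2.resize(im,None,fx=4.2,fy=4.2,interpolation=cv2.INTER_CUBIC))
E
```

```text
(no output)
```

View pics/w4z.png

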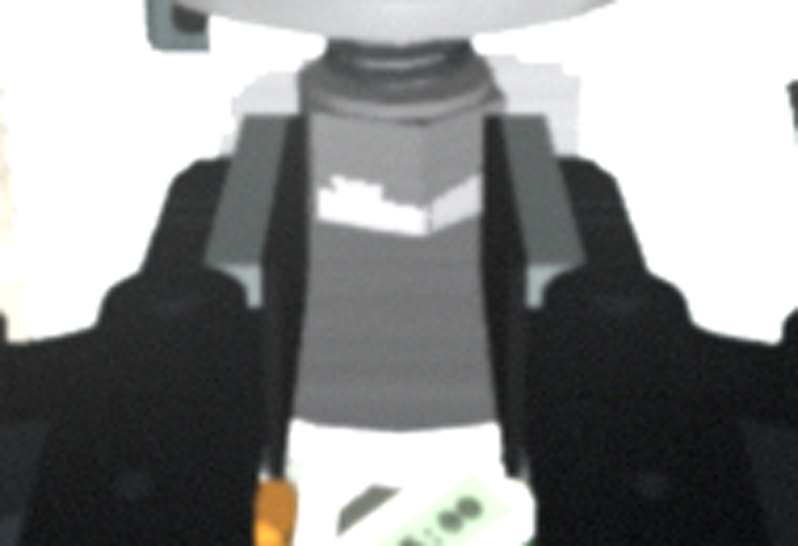

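Request:
carry_out --series '[[[0.036, 0, 0, -0.005, 0], [0.036, 0, 0, 0, 0], [0.036, 0, 0, 0.016, 0], [0.036, 0, 0, 0.016, 0], [0.036, 0, 0, 0, 0]]]' --grip_force 20

```text
t: 4.88
tool_pos: [0.5118, -0.0963, 0.19]
eef_rot: [-0.032, -3.137, -0.003]
ft_force: [0.4, 0.3, 0.7]
width: 0.0359
```

```bash
python3 - <<'E'
from h import *
st();snap('side','s5')
im=cv2.imread('pics/s5.png')[100:200,280:370];cv2.imwrite('pics/s5z.png',cv2.resize(im,None,fx=6,fy=6,interpolation=cv2.INTER_CUBIC))
E
```

```text
t 4.88 q [-0.404 -0.045  1.894 -0.     1.298 -1.954] p [ 0.5118 -0.0963  0.19  ] F [0.4 0.3 0.7] M [0.01 0.   0.02] w 0.0359
R x [-1.     0.02   0.005] y [0.02  1.    0.002] z [-0.005  0.002 -1.   ]
```

View pics/s5z.png

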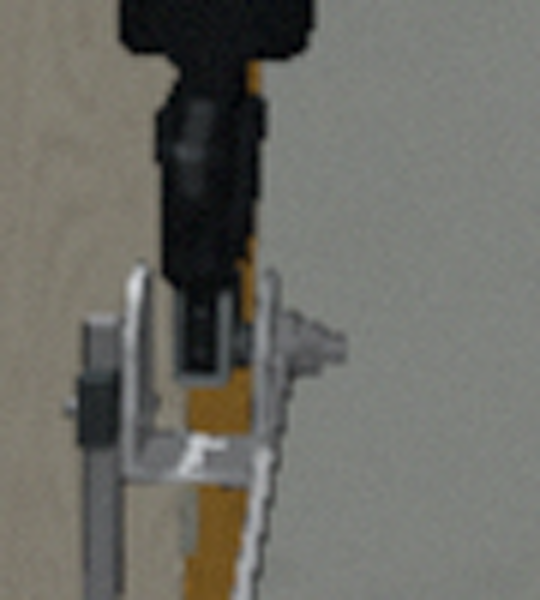

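Request:
carry_out --series '[[[0.03, 0, 0, 0, 0], [0.02, 0, 0, 0, 0], [0.02, 0, 0, 0, 0], [0.02, 0, 0, 0, 0]]]' --grip_force 20

```text
t: 5.42
tool_pos: [0.5137, -0.0964, 0.1934]
eef_rot: [0.032, 3.14, 0.002]
ft_force: [0.6, 5.6, 2.8]
width: 0.0253
```

```bash
python3 - <<'E'
from h import *
st();snap('side','s6');st()
for q in(-.41,):overlay('s6',(.514,-.096,-.02,q),'o9',(250,100,390,310),2.8)
E
```

```text
t 5.42 q [-4.030e-01 -4.800e-02  1.890e+00  1.000e-03  1.299e+00 -1.954e+00] p [ 0.5137 -0.0964  0.1934] F [0.6 5.6 2.8] M [ 0.75 -0.01  0.04] w 0.0253
R x [-1.     0.02  -0.001] y [0.02  1.    0.001] z [ 0.001  0.001 -1.   ]
t 5.47 q [-4.030e-01 -4.800e-02  1.890e+00  1.000e-03  1.299e+00 -1.954e+00] p [ 0.5137 -0.0963  0.1934] F [-0.5  4.9  2.2] M [0.74 0.03 0.01] w 0.025
R x [-1.     0.02  -0.001] y [0.02  1.    0.001] z [ 0.001  0.001 -1.   ]
```

View pics/o9.png

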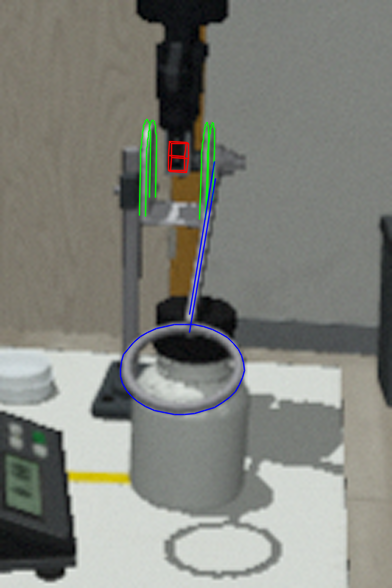

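Request:
carry_out --series '[[[0.015, 0, 0, 0, 0], [0.015, 0, 0, 0, 0], [0.015, 0, 0, 0, 0], [0.015, 0, 0, 0, 0]]]' --grip_force 80

```text
t: 5.98
tool_pos: [0.5137, -0.0962, 0.1937]
eef_rot: [0.031, 3.141, 0.002]
ft_force: [-1.2, 6.4, 4.5]
width: 0.0227
```

```bash
python3 - <<'E'
from h import *
st();snap('side','s7');snap('top','t7');st()
overlay('s7',(.514,-.096,-.02,-.2),'o10',(250,100,390,310),2.8)
E
```

```text
t 5.97 q [-4.030e-01 -4.800e-02  1.890e+00  1.000e-03  1.300e+00 -1.954e+00] p [ 0.5137 -0.0962  0.1937] F [-1.2  6.4  4.5] M [0.87 0.19 0.03] w 0.0227
R x [-1.     0.02  -0.001] y [0.02  1.    0.001] z [ 0.001  0.001 -1.   ]
t 6.08 q [-4.030e-01 -4.800e-02  1.890e+00  1.000e-03  1.300e+00 -1.954e+00] p [ 0.5137 -0.0962  0.1937] F [-0.5  6.6  4.1] M [0.88 0.2  0.1 ] w 0.0222
R x [-1.     0.02  -0.001] y [0.02  1.    0.001] z [ 0.001  0.001 -1.   ]
```

View pics/o10.png

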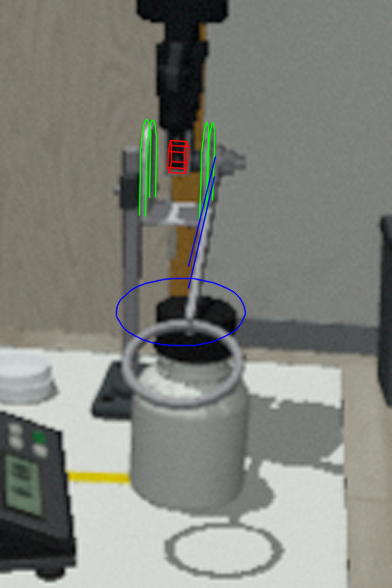

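Request:
carry_out --series '[[[0.034, 0, 0, 0, 0], [0.034, 0, 0, 0, 0], [0.034, 0, 0, -0.016, 0], [0.034, 0, 0, -0.018, 0], [0.034, 0, 0.0085, 0, 0], [0.034, 0, 0, 0.004, 0], [0.034, 0, 0, 0, 0]]]' --grip_force 40

```text
t: 6.95
tool_pos: [0.5129, -0.088, 0.2216]
eef_rot: [-0.031, -3.139, -0.001]
ft_force: [-0.6, 0.7, -0.0]
width: 0.0341
```

```bash
python3 - <<'E'
from h import *
st();snap('wrist','w8');st()
im=cv2.imread('pics/w8.png')[200:340,220:420];im=np.clip(im.astype(float)*2,0,255).astype(np.uint8);cv2.imwrite('pics/w8z.png',cv2.resize(im,None,fx=4,fy=4,interpolation=cv2.INTER_CUBIC))
m=np.load('pics/w8.npy',allow_pickle=True).item()
print((proj(m,[[.5067,-.0958+y/1000,.232+z/1000] for y,z in((-10.2,9.3),(3,13.5),(13.2,4.2))])-[220,200])*4)
E
```

```text
t 6.95 q [-0.388 -0.078  1.866 -0.     1.356 -1.939] p [ 0.5129 -0.088   0.2216] F [-0.6  0.7 -0. ] M [ 0.06  0.02 -0.03] w 0.0341
R x [-1.     0.02   0.002] y [0.02  1.    0.001] z [-0.002  0.001 -1.   ]
t 7.0 q [-0.388 -0.078  1.865 -0.     1.356 -1.939] p [ 0.513  -0.0882  0.2218] F [ 0.5  0.6 -1.1] M [ 0.03 -0.02 -0.03] w 0.034
R x [-1.     0.02   0.002] y [0.02  1.    0.001] z [-0.002  0.001 -1.   ]
[[266.10401118 144.96594537]
 [370.19432303 156.3627214 ]
 [451.44328905 126.60112177]]
```

View pics/w8z.png

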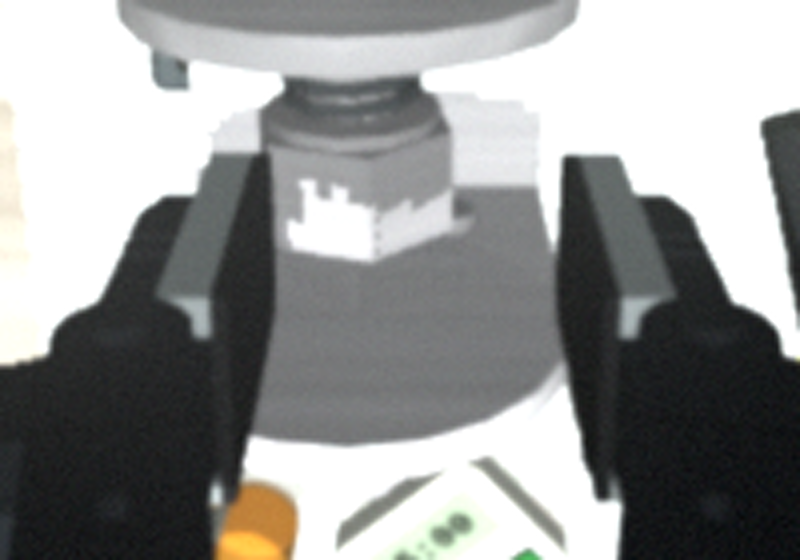

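Request:
carry_out --series '[[[0.034, 0, 0.001, 0.004, 0], [0.034, 0, 0, 0.004, 0], [0.034, 0, 0, 0.003, 0], [0.034, 0, 0, 0.001, 0]]]' --grip_force 40

```text
t: 7.5
tool_pos: [0.5135, -0.0875, 0.2117]
eef_rot: [-0.032, -3.141, 0.0]
ft_force: [-4.3, 2.3, 7.6]
width: 0.0337
```

```bash
python3 - <<'E'
from h import *
st()
E
```

```text
t 7.5 q [-0.387 -0.069  1.876 -0.     1.335 -1.937] p [ 0.5135 -0.0875  0.2117] F [-4.3  2.3  7.6] M [ 0.14  0.66 -0.03] w 0.0337
R x [-1.    0.02  0.  ] y [ 0.02  1.   -0.  ] z [-0. -0. -1.]
```

Request:
carry_out --series '[[[0.034, 0, -0.0005, 0.0006, 0], [0.034, 0, -0.0006, 0.0007, 0], [0.034, 0, -0.0005, 0.0007, 0], [0.034, 0, 0, 0.0005, 0]]]' --grip_force 40

```text
t: 8.0
tool_pos: [0.5143, -0.0888, 0.2111]
eef_rot: [0.032, 3.139, 0.001]
ft_force: [-5.7, 4.0, 13.9]
width: 0.034
```

```bash
python3 - <<'E'
from h import *
st();snap('side','s9');st()
for q in(-.3,):overlay('s9',(.514,-.096,-.02,q),'o11',(250,100,390,310),2.8)
E
```

```text
t 8.0 q [-3.890e-01 -6.700e-02  1.875e+00  1.000e-03  1.332e+00 -1.940e+00] p [ 0.5143 -0.0888  0.2111] F [-5.7  4.  13.9] M [ 0.59  0.82 -0.06] w 0.034
R x [-1.     0.02  -0.002] y [0.02 1.   0.  ] z [ 0.002  0.    -1.   ]
t 8.05 q [-3.890e-01 -6.700e-02  1.875e+00  1.000e-03  1.332e+00 -1.940e+00] p [ 0.5143 -0.0887  0.2111] F [-4.1  4.  11.6] M [ 0.58  0.78 -0.07] w 0.0343
R x [-1.     0.02  -0.002] y [0.02 1.   0.  ] z [ 0.002  0.    -1.   ]
```

View pics/o11.png

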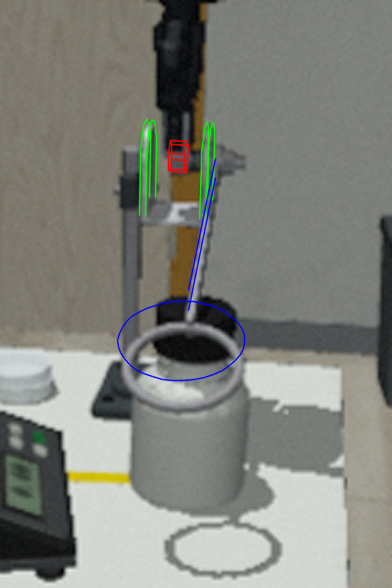

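Request:
carry_out --series '[[[0.034, 0, 0.0012, 0.001, 0], [0.034, 0, 0, 0.0015, 0], [0.034, 0, 0, 0.0015, 0], [0.034, 0, 0, 0, 0]]]' --grip_force 40

```text
t: 8.55
tool_pos: [0.5145, -0.0897, 0.2096]
eef_rot: [0.032, 3.139, -0.008]
ft_force: [-11.7, -1.2, 20.8]
width: 0.0339
```

```bash
python3 - <<'E'
from h import *
st()
E
```

```text
t 8.55 q [-0.388 -0.066  1.877 -0.004  1.326 -1.937] p [ 0.5145 -0.0897  0.2096] F [-11.7  -1.2  20.8] M [-0.51  1.86 -0.17] w 0.0339
R x [-1.     0.02  -0.003] y [ 0.02   1.    -0.005] z [ 0.002 -0.005 -1.   ]
```

```bash
python3 - <<'E'
from h import *
snap('wrist','w10');snap('side','s10');st()
im=cv2.imread('pics/w10.png')[200:340,220:420];im=np.clip(im.astype(float)*2,0,255).astype(np.uint8);cv2.imwrite('pics/w10z.png',cv2.resize(im,None,fx=4,fy=4,interpolation=cv2.INTER_CUBIC))
im=cv2.imread('pics/s10.png')[100:280,280:370];cv2.imwrite('pics/s10z.png',cv2.resize(im,None,fx=3.3,fy=3.3,interpolation=cv2.INTER_CUBIC))
E
```

```text
t 8.65 q [-0.388 -0.066  1.877 -0.004  1.326 -1.937] p [ 0.5144 -0.0898  0.2095] F [-9.8 -1.2 20.8] M [-0.6   1.79 -0.2 ] w 0.0341
R x [-1.     0.02  -0.003] y [ 0.02   1.    -0.005] z [ 0.002 -0.005 -1.   ]
```

View pics/w10z.png

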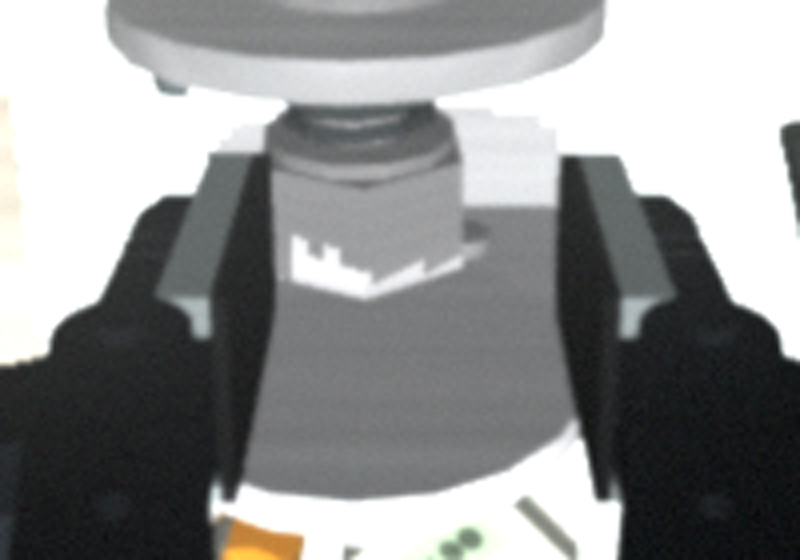

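View pics/s10z.png

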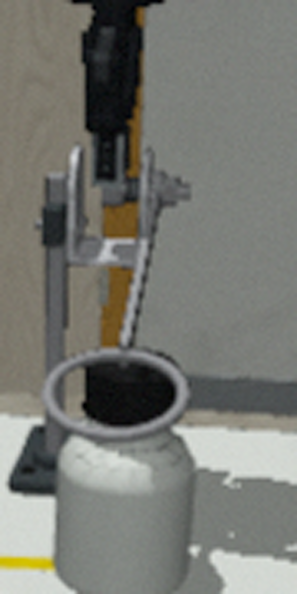

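```bash
cat >> h.py <<'E'
def ringpx(m,q,p=(.514,-.0958,-.02)):
    S=R.from_euler('z',p[2]).as_matrix();P=S@np.array([-.033,.245*np.cos(q),.245*np.sin(q)])+[p[0],p[1],.232];return proj(m,P)[0]
E
python3 - <<'E'
from h import *
for n in('side','top'):
  m=manip.camera_model(n);print(n,[(q,ringpx(m,q).round(1).tolist()) for q in(-.41,-.4,-.35,-.3,-.2,-.1,-.05,0,.05)])
E
```

```text
side [(-0.41, [314.7, 231.0]), (-0.4, [314.6, 230.2]), (-0.35, [314.5, 225.7]), (-0.3, [314.4, 221.0]), (-0.2, [314.3, 210.6]), (-0.1, [314.3, 199.3]), (-0.05, [314.4, 193.3]), (0, [314.5, 187.2]), (0.05, [314.7, 180.8])]
top [(-0.41, [285.5, 174.4]), (-0.4, [284.9, 174.2]), (-0.35, [282.0, 173.5]), (-0.3, [279.3, 172.7]), (-0.2, [274.6, 171.1]), (-0.1, [271.1, 169.4]), (-0.05, [269.8, 168.5]), (0, [268.9, 167.6]), (0.05, [268.3, 166.7])]
```

Request:
carry_out --series '[[[0.034, 0, 0.0006, 0, 0], [0.034, 0, 0, 0.001, 0], [0.034, 0, 0, 0.001, 0]]]' --grip_force 40

```text
t: 9.02
tool_pos: [0.5145, -0.0903, 0.2085]
eef_rot: [0.032, 3.139, -0.013]
ft_force: [-14.0, -4.6, 25.4]
width: 0.0342
```

```bash
cat >> h.py <<'E'
def ring_side(im=None,f=None):
    m=manip.camera_model('side')
    if im is None: im=manip.snapshot('side')
    if f: cv2.imwrite(f"pics/{f}.png",cv2.cvtColor(im,cv2.COLOR_RGB2BGR)); np.save(f"pics/{f}.npy",m,allow_pickle=True)
    g=cv2.cvtColor(im,cv2.COLOR_RGB2GRAY).astype(np.float32);gr=cv2.magnitude(cv2.Sobel(g,cv2.CV_32F,1,0),cv2.Sobel(g,cv2.CV_32F,0,1));gr=np.minimum(gr,120)
    S=R.from_euler('z',-.02).as_matrix();c=np.linspace(0,2*np.pi,120)
    best=[]
    for q in np.arange(-.5,.3,.005):
        tot=0
        for rr in(.041,.047):
            U=.245+rr*np.cos(c);V=rr*np.sin(c)
            P=np.c_[-.033+V,np.cos(q)*U,np.sin(q)*U]@S.T+[.514,-.0958,.232]
            u=proj(m,P)
            for dx in(0,):
                tot+=cv2.remap(gr,(u[:,0]+.7).astype(np.float32)[None],u[:,1].astype(np.float32)[None],cv2.INTER_LINEAR).mean()
        best.append((tot,q))
    best.sort(reverse=True);return best[:3]
E
python3 - <<'E'
from h import *
st()
for f in('side0','s10'):print(f,ring_side(cv2.cvtColor(cv2.imread(f'pics/{f}.png'),cv2.COLOR_BGR2RGB)))
print(ring_side(f='s11'))
E
```

```text
t 9.03 q [-0.387 -0.065  1.878 -0.007  1.323 -1.936] p [ 0.5145 -0.0903  0.2085] F [-14.   -4.6  25.4] M [-1.21  2.31 -0.24] w 0.0342
R x [-1.     0.021 -0.003] y [ 0.021  1.    -0.008] z [ 0.003 -0.008 -1.   ]
side0 [(np.float32(203.3313), np.float64(-0.3949999999999999)), (np.float32(202.39856), np.float64(-0.3999999999999999)), (np.float32(196.61823), np.float64(-0.3899999999999999))]
s10 [(np.float32(187.36076), np.float64(-0.2999999999999998)), (np.float32(186.36902), np.float64(-0.2949999999999998)), (np.float32(186.36884), np.float64(-0.3049999999999998))]
[(np.float32(181.45322), np.float64(-0.20499999999999974)), (np.float32(180.01086), np.float64(-0.19999999999999973)), (np.float32(172.32724), np.float64(-0.20999999999999974))]
```

Request:
carry_out --series '[[[0.034, 0, 0, 0.001, 0], [0.034, 0, 0, 0.001, 0], [0.034, 0, 0, 0, 0]]]' --grip_force 40

```text
t: 9.45
tool_pos: [0.5145, -0.0914, 0.2063]
eef_rot: [0.033, 3.139, -0.016]
ft_force: [-11.5, -8.0, 22.5]
width: 0.0338
```

```bash
python3 - <<'E'
from h import *
st()
print(ring_side(f='s12'))
E
```

```text
t 9.45 q [-0.388 -0.063  1.88  -0.009  1.318 -1.936] p [ 0.5145 -0.0914  0.2063] F [-11.5  -8.   22.5] M [-1.82  2.15 -0.27] w 0.0338
R x [-1.     0.021 -0.003] y [ 0.021  1.    -0.01 ] z [ 0.003 -0.01  -1.   ]
[(np.float32(180.4952), np.float64(-0.00499999999999956)), (np.float32(176.19467), np.float64(-0.009999999999999565)), (np.float32(172.56036), np.float64(4.440892098500626e-16))]
```

Request:
carry_out --series '[[[0.032, 0, -0.001, -0.0001, 0], [0.03, 0, -0.001, -0.0002, 0], [0.028, 0, -0.001, -0.0001, 0], [0.028, 0, 0, 0, 0]]]' --grip_force 40

```text
t: 10.0
tool_pos: [0.5144, -0.0946, 0.2061]
eef_rot: [0.033, 3.139, -0.016]
ft_force: [-11.2, -9.2, 19.8]
width: 0.0281
```

```bash
python3 - <<'E'
from h import *
st()
print(ring_side(f='s13'))
E
```

```text
t 10.0 q [-0.394 -0.062  1.879 -0.009  1.318 -1.942] p [ 0.5144 -0.0946  0.2061] F [-11.2  -9.2  19.8] M [-1.85  1.89 -0.18] w 0.0281
R x [-1.     0.021 -0.003] y [ 0.021  1.    -0.01 ] z [ 0.003 -0.01  -1.   ]
[(np.float32(190.94748), np.float64(0.0650000000000005)), (np.float32(189.51697), np.float64(0.0600000000000005)), (np.float32(186.51932), np.float64(0.05500000000000049))]
```

Request:
carry_out --series '[[[0.027, 0, -0.0005, -0.0004, 0], [0.026, 0, -0.0005, -0.0004, 0], [0.025, 0, -0.0005, -0.0002, 0], [0.025, 0, 0, 0, 0]]]' --grip_force 20

```text
t: 10.55
tool_pos: [0.5144, -0.0961, 0.2063]
eef_rot: [0.033, 3.139, -0.016]
ft_force: [-9.3, -8.8, 17.4]
width: 0.025
```

```bash
python3 - <<'E'
from h import *
st()
print(ring_side(f='s14'))
E
```

```text
t 10.55 q [-0.397 -0.061  1.879 -0.009  1.318 -1.945] p [ 0.5144 -0.0961  0.2063] F [-9.3 -8.8 17.4] M [-1.9   1.52 -0.17] w 0.025
R x [-1.     0.021 -0.003] y [ 0.021  1.    -0.01 ] z [ 0.003 -0.01  -1.   ]
[(np.float32(180.52448), np.float64(0.0650000000000005)), (np.float32(179.91013), np.float64(0.0600000000000005)), (np.float32(178.70163), np.float64(0.25000000000000067))]
```

Request:
carry_out --series '[[[0.025, 0, 0, -0.0005, 0], [0.025, 0, 0, -0.0005, 0], [0.025, 0, 0, 0, 0]]]' --grip_force 20

```text
t: 10.98
tool_pos: [0.5143, -0.0958, 0.2071]
eef_rot: [0.033, 3.139, -0.015]
ft_force: [-9.0, -8.8, 16.4]
width: 0.0249
```

```bash
python3 - <<'E'
from h import *
st()
print(ring_side(f='s15'))
overlay('s15',(.514,-.0958,-.02,0.0),'o15',(250,100,390,310),2.8)
snap('wrist','w15')
im=cv2.imread('pics/w15.png')[200:340,220:420];im=np.clip(im.astype(float)*2,0,255).astype(np.uint8);cv2.imwrite('pics/w15z.png',cv2.resize(im,None,fx=4,fy=4,interpolation=cv2.INTER_CUBIC))
E
```

```text
t 10.97 q [-0.397 -0.062  1.878 -0.008  1.32  -1.945] p [ 0.5143 -0.0958  0.2071] F [-9.  -8.8 16.4] M [-1.8   1.43 -0.1 ] w 0.0249
R x [-1.     0.021 -0.003] y [ 0.021  1.    -0.01 ] z [ 0.002 -0.01  -1.   ]
[(np.float32(185.68561), np.float64(0.010000000000000453)), (np.float32(183.59164), np.float64(0.0050000000000004485)), (np.float32(182.76286), np.float64(0.015000000000000457))]
```

View pics/o15.png

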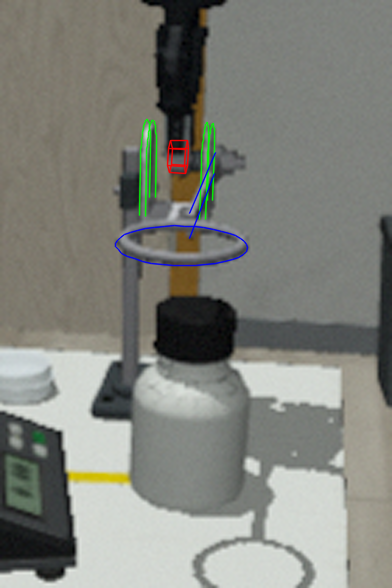

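View pics/w15z.png

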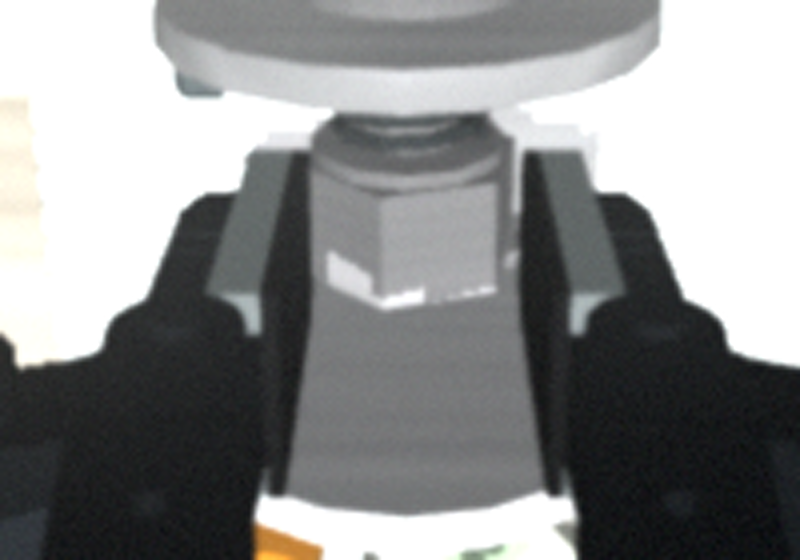

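Request:
carry_out --series '[[[0.0242, 0, -0.0004, 0, 0], [0.0234, 0, -0.0004, 0, 0], [0.0234, 0, 0, 0, 0]]]' --grip_force 20

```text
t: 11.45
tool_pos: [0.5143, -0.0965, 0.2074]
eef_rot: [0.033, 3.139, -0.015]
ft_force: [-9.6, -8.0, 16.7]
width: 0.0232
```

```bash
python3 - <<'E'
from h import *
st()
print(ring_side(f='s16'))
E
```

```text
t 11.45 q [-0.398 -0.062  1.877 -0.008  1.32  -1.946] p [ 0.5143 -0.0965  0.2074] F [-9.6 -8.  16.7] M [-1.73  1.57 -0.11] w 0.0232
R x [-1.     0.021 -0.003] y [ 0.021  1.    -0.009] z [ 0.002 -0.009 -1.   ]
[(np.float32(190.50452), np.float64(-0.009999999999999565)), (np.float32(189.14711), np.float64(-0.00499999999999956)), (np.float32(184.20828), np.float64(-0.01499999999999957))]
```

Request:
carry_out --series '[[[0.0225, 0, -0.0003, 0, 0], [0.0215, 0, -0.0003, 0, 0], [0.0215, 0, 0, 0, 0]]]' --grip_force 20

```text
t: 11.88
tool_pos: [0.5143, -0.0969, 0.2075]
eef_rot: [0.033, 3.139, -0.014]
ft_force: [-9.7, -7.2, 17.7]
width: 0.0218
```

```bash
python3 - <<'E'
from h import *
st()
print(ring_side(f='s17'))
snap('wrist','w17')
im=cv2.imread('pics/w17.png')[200:340,220:420];im=np.clip(im.astype(float)*2,0,255).astype(np.uint8);cv2.imwrite('pics/w17z.png',cv2.resize(im,None,fx=4,fy=4,interpolation=cv2.INTER_CUBIC))
E
```

```text
t 11.88 q [-0.399 -0.062  1.877 -0.007  1.321 -1.947] p [ 0.5143 -0.0969  0.2075] F [-9.7 -7.2 17.7] M [-1.54  1.64 -0.12] w 0.0218
R x [-1.     0.021 -0.003] y [ 0.021  1.    -0.009] z [ 0.002 -0.009 -1.   ]
[(np.float32(190.37004), np.float64(-0.00499999999999956)), (np.float32(189.06105), np.float64(-0.009999999999999565)), (np.float32(185.8451), np.float64(-0.01499999999999957))]
```

View pics/w17z.png

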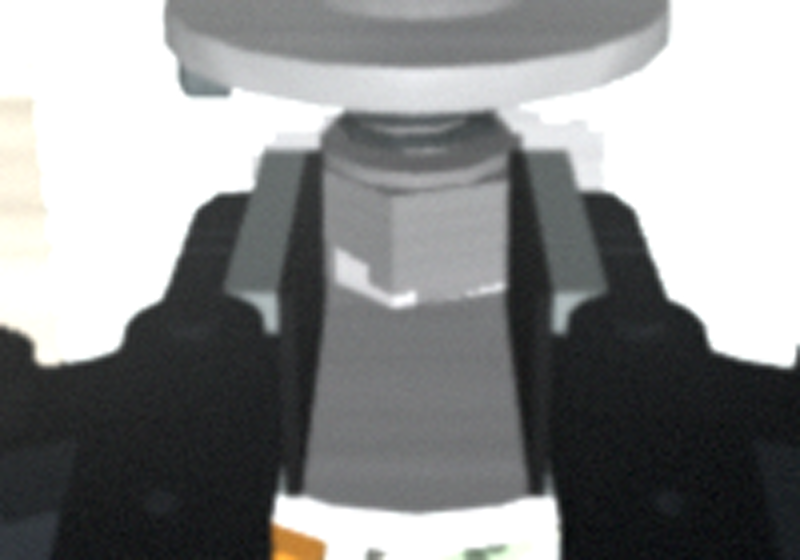

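Request:
carry_out --series '[[[0.0205, 0, 0, 0, 0], [0.0195, 0, 0, 0, 0], [0.0185, 0, 0, 0, 0], [0.0185, 0, 0, 0, 0]]]' --grip_force 20

```text
t: 12.48
tool_pos: [0.5143, -0.0969, 0.2075]
eef_rot: [0.033, 3.139, -0.014]
ft_force: [-9.8, -7.9, 18.1]
width: 0.0218
```

```bash
python3 - <<'E'
from h import *
st()
print(ring_side(f='s18'))
E
```

```text
t 12.47 q [-0.399 -0.062  1.877 -0.007  1.321 -1.947] p [ 0.5143 -0.0969  0.2075] F [-9.8 -7.9 18.1] M [-1.56  1.59 -0.15] w 0.0218
R x [-1.     0.021 -0.003] y [ 0.021  1.    -0.009] z [ 0.002 -0.009 -1.   ]
[(np.float32(189.20357), np.float64(-0.00499999999999956)), (np.float32(188.22049), np.float64(-0.009999999999999565)), (np.float32(185.49942), np.float64(-0.01499999999999957))]
```

Request:
carry_out --series '[[[0.0175, 0, 0, 0, 0], [0.0175, 0, 0, 0, 0], [0.0175, 0, 0, 0, 0]]]' --grip_force 32

```text
t: 12.9
tool_pos: [0.5143, -0.0968, 0.2076]
eef_rot: [0.033, 3.139, -0.014]
ft_force: [-10.6, -7.6, 17.9]
width: 0.0213
```

```bash
python3 - <<'E'
from h import *
st()
print(ring_side(f='s19'))
overlay('s19',(.514,-.0958,-.02,0.0),'o19',(270,130,380,250),6)
E
```

```text
t 12.9 q [-0.399 -0.062  1.877 -0.007  1.321 -1.947] p [ 0.5143 -0.0968  0.2076] F [-10.6  -7.6  17.9] M [-1.54  1.66 -0.13] w 0.0213
R x [-1.     0.021 -0.003] y [ 0.021  1.    -0.009] z [ 0.002 -0.009 -1.   ]
[(np.float32(182.14827), np.float64(-0.00499999999999956)), (np.float32(182.02078), np.float64(4.440892098500626e-16)), (np.float32(178.20135), np.float64(-0.009999999999999565))]
```

View pics/o19.png

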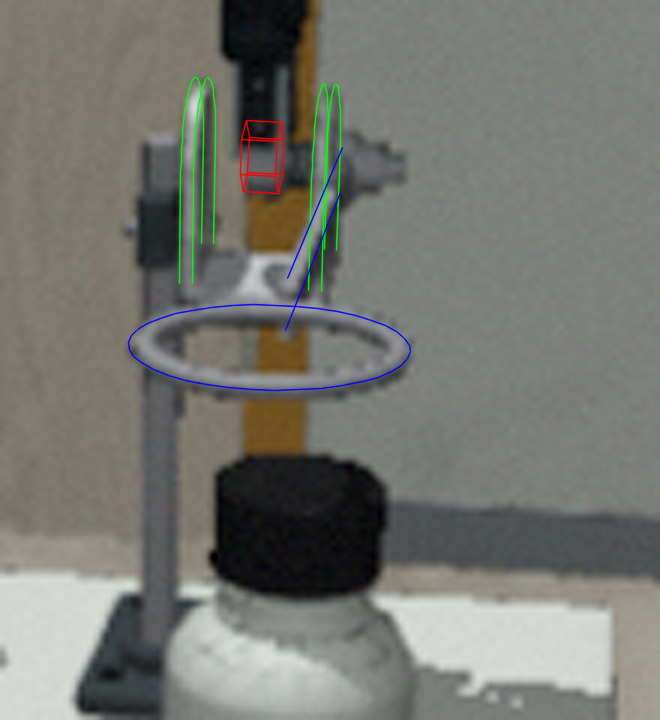

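Request:
carry_out --series '[[[0.0165, 0, 0, 0, 0], [0.0165, 0, 0, 0, 0], [0.0165, 0, 0, 0, 0], [0.0165, 0, 0, 0, 0], [0.0165, 0, 0, 0, 0], [0.0165, 0, 0, 0, 0]]]' --grip_force 45

```text
t: 13.7
tool_pos: [0.5143, -0.0968, 0.2077]
eef_rot: [0.033, 3.139, -0.014]
ft_force: [-9.7, -6.3, 18.5]
width: 0.0205
```

```bash
python3 - <<'E'
from h import *
st()
print(ring_side(f='s20'))
E
```

```text
t 13.7 q [-0.399 -0.062  1.877 -0.007  1.321 -1.947] p [ 0.5143 -0.0968  0.2077] F [-9.7 -6.3 18.5] M [-1.51  1.73 -0.16] w 0.0205
R x [-1.     0.021 -0.003] y [ 0.021  1.    -0.009] z [ 0.002 -0.009 -1.   ]
[(np.float32(186.5607), np.float64(4.440892098500626e-16)), (np.float32(182.30524), np.float64(-0.00499999999999956)), (np.float32(177.51321), np.float64(-0.009999999999999565))]
```

Level and gripped at 45 N. I'll now hold for more than two seconds and check for drift.

Request:
carry_out --series '[[[0.0165, 0, 0, 0, 0], [0.0165, 0, 0, 0, 0], [0.0165, 0, 0, 0, 0], [0.0165, 0, 0, 0, 0], [0.0165, 0, 0, 0, 0], [0.0165, 0, 0, 0, 0], [0.0165, 0, 0, 0, 0], [0.0165, 0, 0, 0, 0]]]'

```text
t: 14.75
tool_pos: [0.5143, -0.0968, 0.2077]
eef_rot: [0.033, 3.139, -0.014]
ft_force: [-9.9, -8.5, 18.4]
width: 0.0201
```

Request:
carry_out --series '[[[0.0165, 0, 0, 0, 0], [0.0165, 0, 0, 0, 0], [0.0165, 0, 0, 0, 0], [0.0165, 0, 0, 0, 0], [0.0165, 0, 0, 0, 0], [0.0165, 0, 0, 0, 0], [0.0165, 0, 0, 0, 0], [0.0165, 0, 0, 0, 0]]]'

```text
t: 15.75
tool_pos: [0.5143, -0.0968, 0.2076]
eef_rot: [0.033, 3.139, -0.014]
ft_force: [-10.5, -7.4, 19.0]
width: 0.0205
```

Request:
carry_out --series '[[[0.0165, 0, 0, 0, 0], [0.0165, 0, 0, 0, 0], [0.0165, 0, 0, 0, 0], [0.0165, 0, 0, 0, 0], [0.0165, 0, 0, 0, 0], [0.0165, 0, 0, 0, 0], [0.0165, 0, 0, 0, 0], [0.0165, 0, 0, 0, 0]]]'

```text
t: 16.75
tool_pos: [0.5143, -0.0968, 0.2077]
eef_rot: [0.033, 3.139, -0.014]
ft_force: [-9.2, -7.1, 18.8]
width: 0.0204
```

```bash
python3 - <<'E'
from h import *
st()
print(ring_side(f='s21'))
snap('wrist','w21');snap('top','t21')
im=cv2.imread('pics/w21.png')[200:340,220:420];im=np.clip(im.astype(float)*2,0,255).astype(np.uint8);cv2.imwrite('pics/w21z.png',cv2.resize(im,None,fx=4,fy=4,interpolation=cv2.INTER_CUBIC))
overlay('t21',(.514,-.0958,-.02,0.0),'o21',(255,110,455,230),4)
E
```

```text
t 16.75 q [-0.399 -0.062  1.877 -0.007  1.321 -1.947] p [ 0.5143 -0.0968  0.2077] F [-9.2 -7.1 18.8] M [-1.51  1.75 -0.11] w 0.0204
R x [-1.     0.021 -0.003] y [ 0.021  1.    -0.009] z [ 0.002 -0.009 -1.   ]
[(np.float32(185.24799), np.float64(4.440892098500626e-16)), (np.float32(180.87015), np.float64(-0.00499999999999956)), (np.float32(176.52084), np.float64(0.25000000000000067))]
```

View pics/w21z.png

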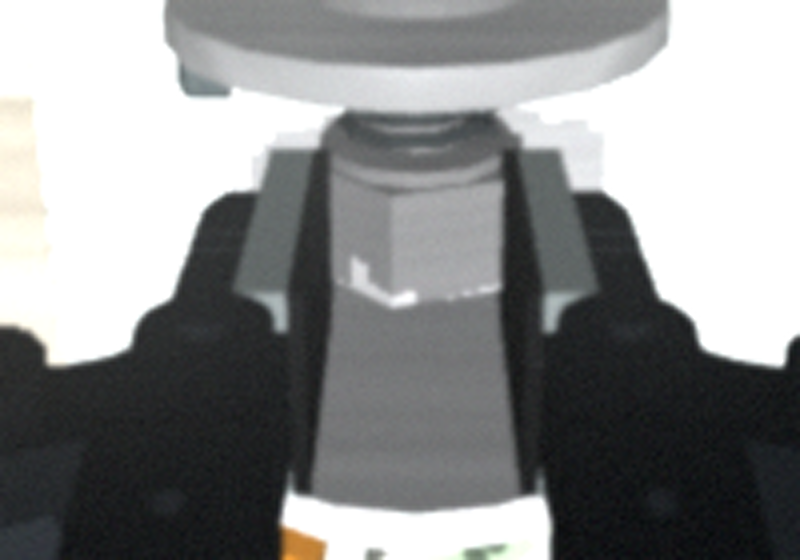

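View pics/o21.png

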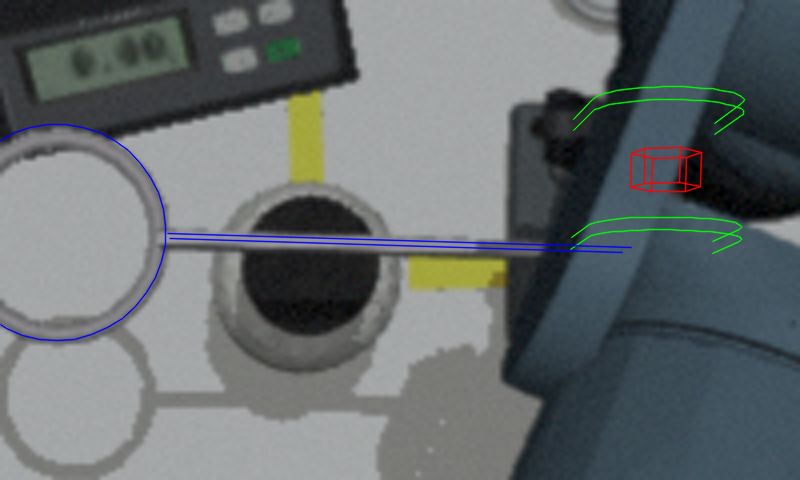

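```bash
python3 - <<'E'
from h import *
manip.hand_in();st()
E
```

```text
the job is handed in; nothing more can be done
the job is handed in; nothing more can be done
```

The arm is level with the bolt head still gripped at 45 N, and I handed the job in at about 16.9 s. It had held steady for more than 3 s by then.

**How it was done:** The moves could not tilt the tool about the bolt axis, so I did not turn the head with a flat-on-flat grip. I used the tip of the finger away from the ring to press down on one corner of the hexagon. That rolled the bolt from about -0.40 rad up to level, and I then closed the other pad onto the opposite flat. The arm, ring and nut were not deliberately touched and I saw no contact with them. A plain squeeze I tried first, at 20 and then 80 N, did not turn the head.

**Last checks:**
- **Level:** the side camera gave 0.00 ± 0.01 rad before and after the hold.
- **Grip:** the pose was steady to 0.1 mm, and the opening stayed at about 20.4 mm. The wrist picture shows both fingertips on the head.
- **Forces:** about 22 N at the wrist during the hold, and about 30 N at most in the readings I took.
- **Bottle:** the top view shows it standing in the same place.

**What disagreed or is less certain:**
- **Fingertip position:** the real fingertips were about 30 mm behind the reported TCP, in both camera views and by contact. I worked from that measured offset.
- **Type of grip:** it is a grip by the fingertips on the upper part of the head, not full pads flat on the flats. The closed opening also reads a few mm less than the model geometry predicts, which I put down to give in the fingers.
- **Sideways force:** a steady push of about 10 N along the bolt and 7 N across it remained on the tool. I did not explain the part along the bolt.
- **Overshoot:** the arm briefly rose to about +0.065 rad above level while I was closing the second pad, before I brought it back.

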